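# Lift the tacky awl handle off the drying block with tongs

## Robot

A 6-joint arm with a two-finger parallel gripper is mounted at the origin on the work surface. World frame = base frame: x ahead of the robot, y to its left, z up, the work surface at z = 0. Lengths are in mm, angles in rad, forces in N, time in s.
With the tool pointing down it reaches from about 300 to 775 mm from the base axis. Payload 14.6 kg.
Tool frame: the origin (TCP) lies at the very end of the fingers, on their centre line; the grasp point (between the pads) lies 19 mm behind it (grip_point_offset is the distance from the TCP to the grasp point, in mm); z points along the fingers, y is the line along which they close (so a half turn about z gives the same grasp; the last joint's range is limited). The gripper opens to 94 mm and grips with 3 to 60 N. Pads are 16 mm wide; open, the fingers measure 119 mm over their backs; the gripper's body (75 mm by 177 mm) begins 78 mm behind the grasp point.
Start: joints at [1.185, 0.3, 1.521, -0, 1.321, -0.067], TCP at [172.382, 522.277, 205.446] pointing down, gripper open.
Joint ranges: [-3.03, 3.03], [-0.79, 2.21], [0.23, 2.52], [-1.04, 4.18], [0, 3.07], [-2.55, 2.55]. Speed limits (rad/s): [2.22, 2.22, 2.57, 3.14, 3.14, 3.14].

## Interface

Orientations are given as [roll, pitch, yaw] about the fixed x, y, z axes, in that order (R = Rz(yaw) Ry(pitch) Rx(roll)).
In Python, from cell import read_state, camera, camera_info, sign_off, grip_point_offset gives the robot as it stands.
- The arm moves only by the shell command python3 -m handwheel 'ROWS' [FORCE]. ROWS is text: rows parted by semicolons, each of 5 numbers parted by spaces: the shift along the world's x, y, z in units of 40 mm (1.0 is 40 mm), then the turn about the world's z in units of 5 degrees (1.0 is 5 degrees), then the closure, from 0 (fully open) to 1 (shut). In form: dx dy dz yaw gripper; .... A call has 1 to 12 rows; each row shifts and turns the commanded pose from where the row before left it; what a row does not reach is not made up. A row lasts 1/12 s, in which the tool goes at most 41.7 mm and 7.16 degrees, less where a joint would pass 70% of its speed; a pose out of reach is approached as far as the arm can. A call is refused whole if a number of a shift passes 1 or a number of a turn 1, either way. A call with a gripper value outside its range is refused whole. The fingers move at their own pace and stop on an object; FORCE is the grip in N (left out, the last holds). Time passes only in rows, so rows that do not move let the fingers close. It gives the time, the measured TCP pose, the force, the opening and the grip force at its end, in the units of the state.
- read_state(): the state, without advancing time (a new reading comes with each control period).
- camera(name): name is "side" or "top" or "wrist"; returns (picture, depth): 400x640x3 uint8, red, green, blue; 400x640 float32, mm along the optical axis (not along the pixel's ray), 0 where there is no reading.
- camera_info(name): a dict with "intrinsics" (3x3 intrinsics, pixels), "world_from_camera" (4x4, takes a point from camera to world coordinates). Camera axes: x right, y down, z forward; pixel columns grow to the right and rows downward; lengths in mm; the calibration is good to about 2 mm. The wrist camera is an equidistant fisheye: a pixel r from the principal point sees the ray r / f radians off the axis. A picture is of the moment at which its call begins: read the wrist's pose just before it. camera_info takes no time and is no camera call; for the wrist camera it gives the pose at the moment of the call.
- sign_off(): hands the job in; it is judged then, once.
The state is a dict: "clock": time; "joints": joint angles; "qd": joint speeds; "effort": joint torques, N m; "eef_pos": TCP position; "eef_rot": TCP orientation; "wrist_force": force on the tool from outside, world axes, zero at the start; "moment": the same for the moment, N m; "finger_gap": finger opening in mm; "finger_force": force on a finger pad.
Only numpy, scipy, OpenCV 4.12 (cv2) and the standard library are available. Lean on these libraries where they do the work, as an engineer would, in place of code of your own. Each camera call takes 0.05 s, during which the arm holds its last target. There are 200 camera calls.

## Task

The lacquered awl handle on the drying block is still tacky: lift the wire guard off it by the guard's wooden grip, hang the guard astride the horizontal rail and let go of it there. Then take the spring tongs, close their jaws on the awl handle and lift it, kept upright, at least 5 cm clear above the block; the robot itself must never touch the awl handle, and you finish while holding it up still in the tongs. Leave the spool, the jar and the flat tin where they stand.

Things in the scene. Friction and masses are not known exactly. Their poses are not given: they have to be found in the camera images.
- block_top (a point): Drying block: fixed dark wooden slab 130 x 100 mm, 25 mm thick, on the bench. The point is the centre of its top face (25 mm above the bench); x along the 130 mm side.
- haft_center (a point): Awl handle: loose turned pale wooden knob standing upright on the block under the guard, 50 mm tall, round, 32 mm diameter over most of its height (straight side from 6 to 38 mm above its foot, then a domed top), about 35 g. The point is its centre, 25 mm above its foot; z is its axis, up.
- guard_grip (a point): Wooden grip bar on top of the loose wire guard: 14 mm thick along x, 56 mm long along y, 22 mm tall; the point is its centre, 118.5 mm above the guard's feet and 143.5 mm above the bench as it stands on the block. Two short stems carry it, 15 mm clear above the ridge. The axes are the guard's: y along the ridge, z up.
- guard_ridge (a point): Middle of the guard's ridge (wire axis), 26 mm below the grip centre, 92.5 mm above the feet. Seen along y the guard is house-shaped: hoops at y = -25 and +25 mm, roof sloping down both sides to eaves 35 mm below the ridge, then upright legs at x = -38 and +38 mm. Hung astride the rail it centres itself, ridge axis about 12 mm above the bar's axis.
- rail_mid (a point): Fixed steel rail: round horizontal bar 12 mm thick and 200 mm long between two upright posts of 16 mm diameter at its ends with round feet of 70 mm diameter; bar axis 150 mm above the bench. The point is the middle of the bar; y runs along the bar, z up. It stands to the left or to the right of the block.
- tongs_grip (a point): Spring tongs lying flat on the bench, beside the block on the side away from the rail. The point is midway between the two wooden grips, half-way up, 15 mm above the bench; x points along the tongs to the jaws, y across (the arms close along y), z up. Each grip is 56 mm long, 30 mm tall, 8 mm thick; about 60 mm (62 at most) over the outsides of both when open at rest.
- tongs_jaws (a point): Midway between the two jaws of the tongs, 105 mm ahead of tongs_grip along x and at the same height. The jaws are flat plates 34 mm long along x, 26 mm tall and 4 mm thick, about 74 mm apart when open.
- tongs_left (a joint): Angle by which each arm of the tongs is squeezed: 0 open at rest, about 0.11 rad closed on a 32 mm thing, 0.17 the stop.
- spool: Bystander: thread spool 44 mm diameter, 50 mm tall, standing beyond the block; origin at its underside.
- jar: Bystander: jar with steel lid, 60 mm diameter, 75 mm tall, beyond the block; origin at its underside.
- tin: Bystander: flat round tin with lid, 68 mm diameter, 28 mm tall, beyond the block; origin at its underside.
- haft: The awl handle as a body; origin at the centre of its foot.
- guard: The wire guard as a body, about 120 g, 5 mm steel wire, open underneath and at both ends; origin between its feet.
- rail: The rail as a body; origin on the bench below the middle of the bar.
- tongs: The tongs as a body with both arms, 110 g, balanced at the grips; origin 15 mm below tongs_grip. The arms (18 mm tall) pivot 85 mm behind the grips; the jaws move 2.2 times as far as the grips. They spring open, pushing each grip out with about 6 N at rest and 8 N closed on a 32 mm thing (grips then about 41 mm over the outsides). With the grips held to 52 mm the jaws stand about 56 mm apart.
- block: The drying block as a body; origin at the centre of its underside.

How it is judged:
By the outcome, as a careful person would: the job done as asked, in the order asked, and still so for the second after the job is handed in, while the arm keeps its last pose, push and grip.
It also fails if it takes over 58 s, if anything falls off the work surface, if the arm or the gripper's body presses on something with over 40 N, if the wrist force passes 120 N, or if a joint passes its speed limit or range.

## Working session

There is one attempt and no reset: what is moved stays moved. The work goes in short steps, Python scripts to look and compute and a shell command to move; the robot and the scene stay as the last step left them, time stands still between calls to the robot, and variables do not carry over. Pictures are saved under pics/ and viewed, at most 11 in all, crops included, and the job is handed in when it is done.

```bash
mkdir -p pics; ls
cat > h.py <<'E'
import numpy as np,cv2
from cell import *
def look(n,f):
    p,d=camera(n);i=camera_info(n)
    cv2.imwrite(f'pics/{f}.png',p[:,:,::-1]);np.savez(f'{f}.npz',p=p,d=d,K=i['intrinsics'],T=i['world_from_camera'])
def cloud(f):
    z=np.load(f+'.npz');d=z['d'];K=z['K'];T=z['T']
    v,u=np.mgrid[:400,:640]
    P=np.stack([(u-K[0,2])/K[0,0]*d,(v-K[1,2])/K[1,1]*d,d],-1)@T[:3,:3].T+T[:3,3]
    P[d==0]=np.nan
    return P
E
python3 - <<'E'
from h import *
look('top','top1');look('side','side1')
print(read_state())
for n in('top','side'):print(camera_info(n))
E
```

```text
pics
{'clock': 0.1, 'joints': array([ 1.18537565e+00,  3.00410279e-01,  1.52150997e+00,  3.27012035e-05,
        1.32070992e+00, -6.66053160e-02]), 'qd': array([-0.0012571 , -0.00040061, -0.0016277 ,  0.0011849 ,  0.00175327,
        0.00200104]), 'effort': array([ 9.04480257e-04, -5.32647157e+01, -3.53282189e+01,  7.08872708e-02,
        2.35205685e-02, -9.26829762e-05]), 'eef_pos': array([172.3020998 , 522.06725117, 204.94977549]), 'eef_rot': array([-3.14055954e+00, -1.00658398e-04,  2.82276913e+00]), 'wrist_force': array([ 0.43762996,  0.20342972, -0.02356824]), 'moment': array([-0.05291532,  0.01041201,  0.00577736]), 'finger_force': 0.0, 'finger_gap': 93.60715050103012}
{'intrinsics': array([[391.74561815,   0.        , 327.63231188],
       [  0.        , 391.74561815, 195.42504479],
       [  0.        ,   0.        ,   1.        ]]), 'world_from_camera': array([[ 1.54854088e-03, -9.88524792e-01,  1.51050781e-01,
         4.49070875e+02],
       [-9.99980474e-01, -2.44525369e-03, -5.75093517e-03,
        -2.68856711e+01],
       [ 6.05429947e-03, -1.51038926e-01, -9.88509276e-01,
         9.91121093e+02],
       [ 0.00000000e+00,  0.00000000e+00,  0.00000000e+00,
         1.00000000e+00]])}
{'intrinsics': array([[455.52232628,   0.        , 320.9581781 ],
       [  0.        , 455.52232628, 205.353386  ],
       [  0.        ,   0.        ,   1.        ]]), 'world_from_camera': array([[-9.48537052e-01, -2.09055626e-01,  2.37851229e-01,
         3.44301722e+02],
       [-3.16632447e-01,  6.15174256e-01, -7.22014216e-01,
         6.85800463e+02],
       [ 4.62118108e-03, -7.60168652e-01, -6.49709370e-01,
         7.47242603e+02],
       [ 0.00000000e+00,  0.00000000e+00,  0.00000000e+00,
         1.00000000e+00]])}
```

View pics/top1.png

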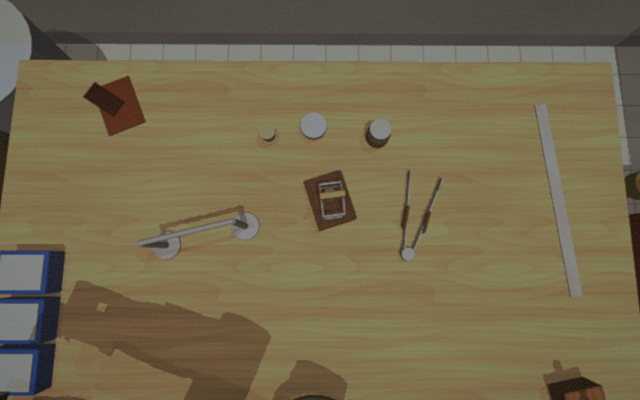

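View pics/side1.png

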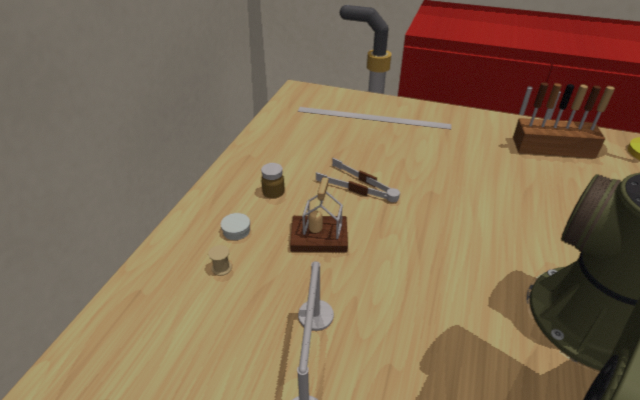

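Top view: block around (330,200) with the guard, rail from (140,242) to (245,222), tongs at (420,215) with jaws up in the image (+x). Bystanders are beyond the block. Next I enlarge it and measure.

Run:
```python
from h import *
im=cv2.imread('pics/top1.png')
c=cv2.resize(im[160:272,295:455],None,fx=5,fy=5,interpolation=cv2.INTER_CUBIC);cv2.imwrite('pics/c1.png',cv2.convertScaleAbs(c,alpha=1.8))
P=cloud('top1');z=P[...,2]
sub=lambda r0,r1,c0,c1,lo,hi:(lambda Q:Q[(Q[:,2]>lo)&(Q[:,2]<hi)])(P[r0:r1,c0:c1].reshape(-1,3))
def rep(n,Q):
    if len(Q)<3: print(n,len(Q));return
    r=cv2.minAreaRect(Q[:,:2].astype(np.float32));w,V=np.linalg.eigh(np.cov(Q[:,:2].T))
    print(n,len(Q),'med',np.median(Q,0).round(1),'rect',np.round(r[0],1),np.round(r[1],1),round(r[2],1),'axis',np.degrees(np.arctan2(V[1,1],V[0,1])).round(1))
rep('grip',sub(160,240,295,365,135,170))
rep('block',sub(160,240,295,365,18,32))
rep('rail',sub(200,270,125,270,140,170))
rep('tongs',sub(160,272,390,455,12,45))
rep('tongs_l',sub(160,240,400,413,10,45))
for n,b in dict(spool=(115,150,255,282),tin=(108,145,296,330),jar=(110,150,362,395)).items(): rep(n,sub(*b,15,90))
```

```text
grip 187 med [577.9 -41.2 155. ] rect [579.7 -40.4] [14.2 54.7] 7.2 axis 97.3
block 1585 med [577.6 -35.9  26.2] rect [586.6 -37.4] [129.7 100.2] 18.0 axis -159.6
rail 596 med [497.6 270.1 156. ] rect [498.8 270.8] [ 16.  214.4] 13.7 axis 103.9
tongs 650 med [ 525.3 -235.4   26.3] rect [ 545.7 -252.1] [ 85.5 224.4] 75.1 axis 164.2
tongs_l 222 med [ 560.  -227.9   26. ] rect [ 577.  -229.7] [ 11.  176.8] 82.1 axis 172.9
spool 254 med [754.4 120.5  50.6] rect [757.3 121.3] [42.3 40.5] 0.9 axis -159.2
tin 545 med [777.8   5.1  29.1] rect [777.7   5.2] [66.  66.4] 0.2 axis -168.3
jar 560 med [ 745.3 -156.4   74.7] rect [ 751.3 -159. ] [55.4 56.2] 35.5 axis 155.5
```

View pics/c1.png

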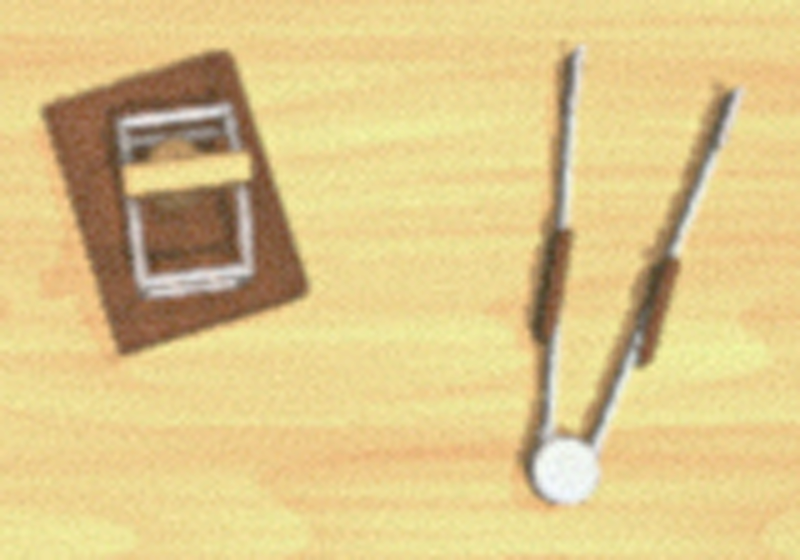

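Everything matches its stated size: the grip is at (580,-40) with yaw 7.3°, and the rail is at (499,271) with yaw 13.8°. Moving above the guard grip.

```bash
python3 -m handwheel '0.5 -0.7 0.1 -1 0;0.5 -0.7 0.1 -1 0;0.5 -0.7 0.1 -1 0;0.5 -0.7 0.1 -1 0;0.5 -0.7 0.1 -1 0;0.5 -0.7 0.1 -1 0;0.5 -0.7 0.1 -1 0;0.5 -0.7 0.1 -1 0;0.5 -0.7 0.1 -1 0;0.5 -0.7 0.1 -1 0;0.5 -0.7 0.1 -1 0;0.5 -0.7 0.1 -1 0' 30
python3 -m handwheel '0.5 -0.7 0 -0.9 0;0.5 -0.7 0 0 0;0.5 -0.7 0 0 0;0.5 -0.7 0 0 0;0.5 -0.7 0 0 0;0.5 -0.7 0 0 0;0.5 -0.7 0 0 0;0.5 -0.7 0 0 0;0.2 -0.05 0 0 0;0 0 0 0 0;0 0 0 0 0'
python3 - <<'E'
from h import *
look('top','top2'); print(read_state()['eef_pos'],read_state()['eef_rot'])
T=np.load('top1.npz');K=T['K'];M=T['T']
def proj(u,v,z):
    r=M[:3,:3]@np.array([(u-K[0,2])/K[0,0],(v-K[1,2])/K[1,1],1]);return (M[:3,3]+r*(z-M[2,3])/r[2])
f=lambda a,b:(295+a/5-.4,160+b/5-.4)
for n,a,b,z in [('pin',566,470,26),('jawL',578,50,28),('jawR',738,92,28),('gL0',566,230,30),('gL1',545,340,30),('gR0',672,260,30),('gR1',647,360,30)]:
    print(n,proj(*f(a,b),z).round(1))
E
```

```text
clock: 1.1
eef_pos: [413.0, 184.7, 253.6]
eef_rot: [-3.141, -0.0, 1.771]
wrist_force: [0.2, 0.9, -0.6]
finger_gap: 93.7
finger_force: 0.0
clock: 2.02
eef_pos: [580.1, -39.4, 252.8]
eef_rot: [-3.14, -0.0, 1.697]
wrist_force: [-0.5, 0.8, -0.0]
finger_gap: 94.3
finger_force: 0.0
[579.86906048 -38.88600883 253.21317647] [-3.14096813e+00 -3.19754406e-04  1.69771526e+00]
pin [ 453.4 -228.3   26. ]
jawL [ 662.5 -240.1   28. ]
jawR [ 641.2 -319.8   28. ]
gL0 [ 570.9 -231.    30. ]
gL1 [ 516.5 -219.    30. ]
gR0 [ 556.1 -283.    30. ]
gR1 [ 506.8 -268.8   30. ]
```

```bash
python3 -m handwheel '0 -0.03 -0.6 0 0;0 0 -0.6 0 0;0 0 -0.6 0 0;0 0 -0.6 0 0;0 0 -0.5 0 0;0 0 -0.3 0 0;0 0 0 0 0;0 0 0 0 0.6;0 0 0 0 1;0 0 0 0 1;0 0 0 0 1;0 0 0 0 1' 30
python3 -m handwheel '0 0 0 0 1;0 0 0 0 1;0 0 0 0 1;0 0 0.1 0 1;0 0 0.1 0 1;0 0 0.2 0 1'
```

```text
clock: 3.07
eef_pos: [580.6, -40.9, 126.2]
eef_rot: [3.141, 0.0, 1.697]
wrist_force: [-0.2, 0.3, -0.6]
finger_gap: 64.5
finger_force: 0.0
clock: 3.57
eef_pos: [580.1, -40.9, 141.5]
eef_rot: [-3.141, -0.0, 1.697]
wrist_force: [-1.0, -0.4, 0.6]
finger_gap: 24.3
finger_force: 0.0
```

```bash
python3 -m handwheel '0 0 -0.2 0 0.7;0 0 -0.2 0 0.7;0 0 0 0 0.7;0 0 0 0 1;0 0 0 0 1;0 0 0 0 1;0 0 0 0 1;0 0 0 0 1;0 0 0 0 1' 30
```

```text
clock: 4.32
eef_pos: [580.4, -40.9, 125.5]
eef_rot: [3.142, -0.0, 1.697]
wrist_force: [-1.1, 0.5, -1.3]
finger_gap: 14.0
finger_force: 30.0
```

```bash
python3 -m handwheel '0 0 0.15 0 1;0 0 0.3 0 1;0 0 0.45 0 1;0 0 0.5 0 1;0 0 0.5 0 1;0 0 0.5 0 1;0 0 0.5 0 1;0 0 0.5 0 1;0 0 0.4 0 1;0 0 0.2 0 1'
python3 -m handwheel '-0.05 0.2 0 0.1 1;-0.1 0.4 0 0.1 1;-0.2 0.75 0 0.1 1;-0.25 0.9 0 0.14 1;-0.25 0.9 0 0.14 1;-0.25 0.9 0 0.14 1;-0.25 0.9 0 0.14 1;-0.25 0.9 0 0.14 1;-0.2 0.9 0 0.14 1;-0.15 0.6 0 0.14 1;-0.07 0.3 0 0 1;-0.02 0.14 0 0 1'
python3 -m handwheel '0 0 0 0 1;0 0 0 0 1'
python3 - <<'E'
from h import *
look('top','top3');look('side','side3'); s=read_state();print(s['eef_pos'],s['eef_rot'],s['finger_gap'])
P=cloud('top3')
Q=P[150:260,290:370].reshape(-1,3);Q=Q[(Q[:,2]>35)&(Q[:,2]<90)]
r=cv2.minAreaRect(Q[:,:2].astype(np.float32));print('haft',len(Q),np.median(Q,0),r)
a=cv2.imread('pics/top3.png')[180:280,120:280];b=cv2.imread('pics/side3.png')[90:400,160:440]
a=cv2.resize(a,None,fx=2.5,fy=2.5);b=cv2.resize(b,None,fx=1.35,fy=1.35)
H=max(a.shape[0],b.shape[0]);o=np.zeros((H,a.shape[1]+b.shape[1],3),np.uint8);o[:a.shape[0],:a.shape[1]]=a;o[:b.shape[0],a.shape[1]:]=b
cv2.imwrite('pics/m3.png',cv2.convertScaleAbs(o,alpha=1.5));print(o.shape)
E
```

```text
clock: 5.15
eef_pos: [580.7, -41.0, 289.0]
eef_rot: [3.138, 0.001, 1.697]
wrist_force: [0.7, -0.4, -0.8]
finger_gap: 14.0
finger_force: 30.0
clock: 6.15
eef_pos: [497.8, 272.3, 284.7]
eef_rot: [-3.14, 0.0, 1.811]
wrist_force: [0.2, 0.1, -0.8]
finger_gap: 13.5
finger_force: 30.0
clock: 6.32
eef_pos: [499.0, 269.9, 285.1]
eef_rot: [-3.141, 0.0, 1.808]
wrist_force: [-0.6, -0.8, 0.0]
finger_gap: 13.8
finger_force: 30.0
[499.19078756 269.51237767 285.35623373] [-3.14143885e+00  1.79230835e-04  1.80719293e+00] 13.879491977563804
haft 156 [592.51756174 -35.56760106  72.05764736] ((595.2132568359375, -36.58153533935547), (30.73447036743164, 30.867679595947266), 40.56646728515625)
(418, 778, 3)
```

View pics/m3.png

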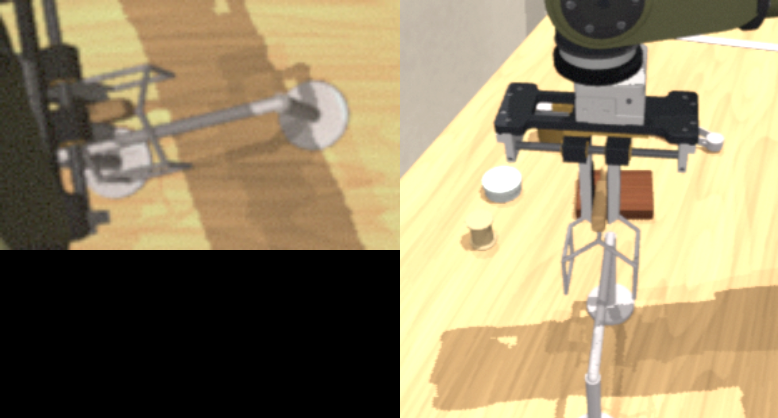

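```bash
python3 -m handwheel '0 0.02 -0.3 0 1;0 0 -0.4 0 1;0 0 -0.4 0 1;0 0 -0.4 0 1;0 0 -0.4 0 1;0 0 -0.3 0 1;0 0 -0.2 0 1;0 0 -0.2 0 1;0 0 -0.1 0 1;0 0 0 0 1;0 0 0 0 1'
python3 -m handwheel '0 0 -0.04 0 1;0 0 -0.04 0 1;0 0 -0.03 0 1;0 0 0 0 1;0 0 0 0 1'
```

```text
clock: 7.33
eef_pos: [499.0, 271.4, 177.9]
eef_rot: [3.141, -0.0, 1.809]
wrist_force: [-0.2, 0.0, -0.3]
finger_gap: 13.8
finger_force: 30.0
clock: 7.75
eef_pos: [498.8, 271.5, 173.1]
eef_rot: [-3.142, 0.0, 1.809]
wrist_force: [0.4, 0.6, 0.1]
finger_gap: 14.0
finger_force: 30.0
```

```bash
python3 -m handwheel '0 0 -0.03 0 1;0 0 -0.03 0 1;0 0 0 0 1;0 0 0 0 1'
python3 - <<'E'
from h import *
look('side','side4')
a=cv2.imread('pics/side4.png')[180:400,230:400]
cv2.imwrite('pics/c4.png',cv2.convertScaleAbs(cv2.resize(a,None,fx=2.7,fy=2.7),alpha=1.6))
E
```

```text
clock: 8.08
eef_pos: [498.8, 271.5, 170.6]
eef_rot: [-3.141, 0.0, 1.809]
wrist_force: [-0.6, -0.9, 0.5]
finger_gap: 14.1
finger_force: 30.0
```

View pics/c4.png

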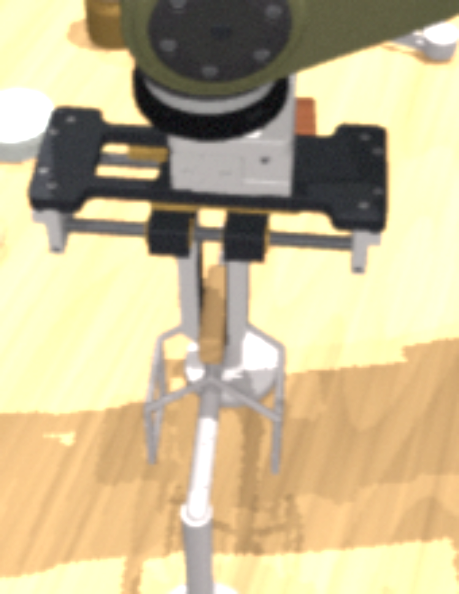

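The guard is astride the bar (bar under the ridge at about (210,390)), nearly seated. I'll lower a little more until there is contact.

```bash
for i in 1; do python3 -m handwheel '0 0 -0.02 0 1;0 0 -0.02 0 1;0 0 0 0 1;0 0 0 0 1'; python3 -m handwheel '0 0 -0.02 0 1;0 0 -0.02 0 1;0 0 0 0 1;0 0 0 0 1'; done
```

```text
clock: 8.47
eef_pos: [498.8, 271.5, 169.2]
eef_rot: [3.141, -0.0, 1.809]
wrist_force: [-0.0, 0.6, 0.1]
finger_gap: 13.6
finger_force: 30.0
clock: 8.8
eef_pos: [499.1, 271.6, 168.8]
eef_rot: [3.14, -0.0, 1.809]
wrist_force: [-2.8, -2.4, 11.6]
finger_gap: 14.0
finger_force: 30.0
```

```bash
python3 -m handwheel '0 0 0.02 0 1;0 0 0 0 0.8;0 0 0 0 0.75;0 0 0 0 0.7;0 0 0 0 0.6;0 0 0 0 0.5;0 0 0 0 0.5;0 0 0 0 0.4;0 0 0 0 0.4;0 0 0 0 0.4'
python3 -m handwheel '0 0 0.3 0 0.4;0 0 0.5 0 0.4;0 0 0.7 0 0.4;0 0 0.7 0 0.4;0 0 0.7 0 0.4;0 0 0.3 0 0.4;0 0 0 0 0.4'
python3 - <<'E'
from h import *
look('side','side5')
a=cv2.imread('pics/side5.png')[180:400,230:400]
cv2.imwrite('pics/c5.png',cv2.convertScaleAbs(cv2.resize(a,None,fx=2.7,fy=2.7),alpha=1.6))
E
```

```text
clock: 9.63
eef_pos: [498.8, 271.5, 168.2]
eef_rot: [-3.142, 0.0, 1.809]
wrist_force: [0.2, 1.3, -0.3]
finger_gap: 56.6
finger_force: 0.0
clock: 10.22
eef_pos: [499.4, 271.8, 300.4]
eef_rot: [3.136, -0.001, 1.809]
wrist_force: [-0.4, -0.4, 0.3]
finger_gap: 56.0
finger_force: 0.0
```

View pics/c5.png

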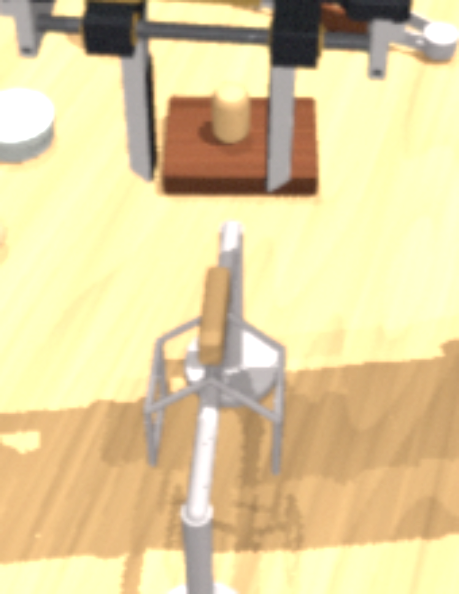

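Guard hangs freely and level. Moving above the tongs grips at (537.6,-250.5), tool yaw 165.4°.

```bash
python3 -m handwheel '0.06 -0.5 0 0.77 0.4;0.06 -0.82 0 0.77 0.3;0.06 -0.82 0 0.77 0.2;0.06 -0.82 0 0.77 0.1;0.06 -0.82 0 0.77 0;0.06 -0.82 0 0.77 0;0.06 -0.82 0 0.77 0;0.06 -0.82 0 0.77 0'
python3 -m handwheel '0.06 -0.82 -0.2 0.77 0;0.06 -0.82 -0.2 0.77 0;0.06 -0.82 -0.2 0.77 0;0.06 -0.82 -0.2 0.77 0;0.06 -0.82 -0.2 0.77 0;0.06 -0.82 -0.2 0.77 0;0.06 -0.82 -0.2 0.77 0;0.06 -0.82 -0.2 0.77 0;0 -0.26 0 0 0;0 0 0 0 0;0 0 0 0 0'
python3 - <<'E'
from h import *
s=read_state();print(s['eef_pos'],s['eef_rot'],s['joints'].round(2))
print((537.6-s['eef_pos'][0])/40,(-250.5-s['eef_pos'][1])/40,(165.4-np.degrees(s['eef_rot'][2]))/5)
look('wrist','w6');print(camera_info('wrist'))
E
```

```text
clock: 10.93
eef_pos: [517.4, 20.3, 295.0]
eef_rot: [-3.14, -0.001, 2.35]
wrist_force: [0.7, 0.3, -0.5]
finger_gap: 93.6
finger_force: 0.0
clock: 11.85
eef_pos: [536.9, -250.4, 231.5]
eef_rot: [3.141, -0.001, 2.882]
wrist_force: [-0.7, -0.6, -0.1]
finger_gap: 93.8
finger_force: 0.0
[ 536.90283097 -250.44850305  231.53490412] [ 3.14103126e+00 -1.33136436e-03  2.88203167e+00] [-0.5   0.38  1.36  0.    1.41 -1.81]
0.01742922576579531 -0.0012874237909521469 0.05434975923632237
{'intrinsics': array([[309.70691629,   0.        , 313.03035146],
       [  0.        , 309.70691629, 199.32166293],
       [  0.        ,   0.        ,   1.        ]]), 'world_from_camera': array([[ 2.55691219e-01,  9.40973806e-01,  2.21788857e-01,
         4.72192523e+02],
       [ 9.66758370e-01, -2.48751770e-01, -5.91676536e-02,
        -2.33670877e+02],
       [-5.04841471e-04,  2.29544883e-01, -9.73297946e-01,
         4.12012380e+02],
       [ 0.00000000e+00,  0.00000000e+00,  0.00000000e+00,
         1.00000000e+00]])}
```

View pics/w6.png

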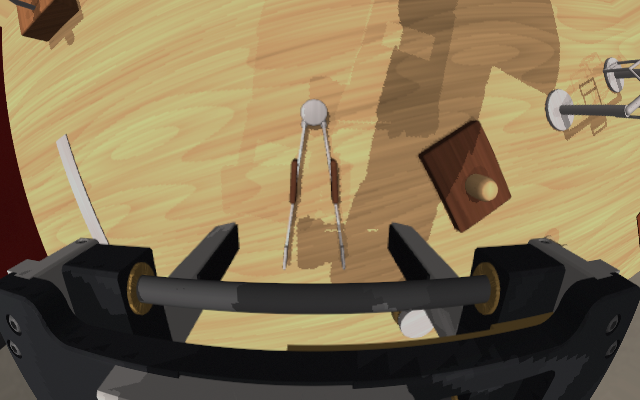

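Tongs lie centred on column 314 and parallel to the tool, between the fingers (tips at about (235,235) and (392,235)). Descending.

```bash
python3 -m handwheel '0.02 0 -0.4 0.05 0;0 0 -0.7 0 0;0 0 -0.7 0 0;0 0 -0.7 0 0;0 0 -0.7 0 0;0 0 -0.7 0 0;0 0 -0.5 0 0;0 0 -0.5 0 0;0 0 -0.3 0 0;0 0 -0.2 0 0;0 0 0 0 0;0 0 0 0 0'
python3 -m handwheel '0 0 -0.1 0 0;0 0 -0.07 0 0;0 0 -0.05 0 0.2;0 0 0 0 0.45;0 0 0 0 0.45;0 0 0 0 0.45;0 0 0 0 0.45;0 0 0 0 0.45;0 0 0 0 0.45;0 0 0 0 0.45' 30
```

```text
clock: 12.9
eef_pos: [538.4, -250.6, 17.0]
eef_rot: [-3.141, 0.001, 2.889]
wrist_force: [-0.4, -0.3, 0.4]
finger_gap: 94.5
finger_force: 0.0
clock: 13.73
eef_pos: [538.1, -250.9, 7.6]
eef_rot: [-3.142, 0.0, 2.888]
wrist_force: [1.3, -0.0, 1.7]
finger_gap: 52.3
finger_force: 7.0
```

```bash
python3 -m handwheel '0 0 0 0 0.28;0 0 0 0 0.28;0 0 0 0 0.28;0 0 -0.06 0 0.28;0 0 -0.05 0 0.28;0 0 0 0 0.28;0 0 0 0 0.45;0 0 0 0 0.45;0 0 0 0 0.45;0 0 0 0 0.45;0 0 0 0 0.45' 30
python3 -m handwheel '0 0 0.1 0 0.45;0 0 0.2 0 0.45;0 0 0.4 0 0.45;0 0 0.4 0 0.45;0 0 0.4 0 0.45;0 0 0.4 0 0.45;0 0 0.4 0 0.45;0 0 0.4 0 0.45;0 0 0.2 0 0.45;0 0 0 0 0.45;0 0 0 0 0.45'
python3 - <<'E'
from h import *
look('side','side7');look('top','top7')
P=cloud('top7');Q=P.reshape(-1,3);s=read_state();e=s['eef_pos'];print(e,s['eef_rot'],s['finger_gap'])
D=Q-e;t=s['eef_rot'][2]+np.pi;u=np.array([np.cos(t),np.sin(t)]);n=np.array([-u[1],u[0]])
X=D[:,:2]@u;Y=D[:,:2]@n
m=(X>85)&(X<130)&(abs(Y)<60)&(Q[:,2]>90)&(Q[:,2]<160)
for sg in(1,-1):
    k=m&(sg*Y>0)
    if k.sum(): print(sg,k.sum(),X[k].min(),X[k].max(),np.percentile(Y[k],[5,50,95]),np.percentile(Q[k,2],[5,50,95]))
for a,b in((20,50),(50,85),(85,125)):
    k=(X>a)&(X<b)&(abs(Y)<60)&(Q[:,2]>80)&(Q[:,2]<160);print(a,k.sum(),np.median(Q[k,2]) if k.sum() else 0)
im=cv2.imread('pics/side7.png')[60:300,230:440];cv2.imwrite('pics/c7.png',cv2.convertScaleAbs(cv2.resize(im,None,fx=2.5,fy=2.5),alpha=1.5))
E
```

```text
clock: 14.65
eef_pos: [538.0, -250.9, 3.0]
eef_rot: [3.142, -0.0, 2.888]
wrist_force: [0.3, 1.1, -0.9]
finger_gap: 52.1
finger_force: 6.5
clock: 15.57
eef_pos: [538.0, -250.9, 119.1]
eef_rot: [-3.141, 0.0, 2.888]
wrist_force: [0.3, 0.5, -1.5]
finger_gap: 51.6
finger_force: 6.5
[ 537.59373074 -250.69345125  118.07673245] [ 3.14123241e+00 -1.39057115e-03  2.88825490e+00] 51.77304441942043
1 62 85.13179859958964 121.82690386360844 [27.41981014 30.44467798 31.79410884] [121.31521617 139.77094628 145.74136627]
20 0 0
50 36 139.92849931283638
85 62 139.77094627861533
```

View pics/c7.png

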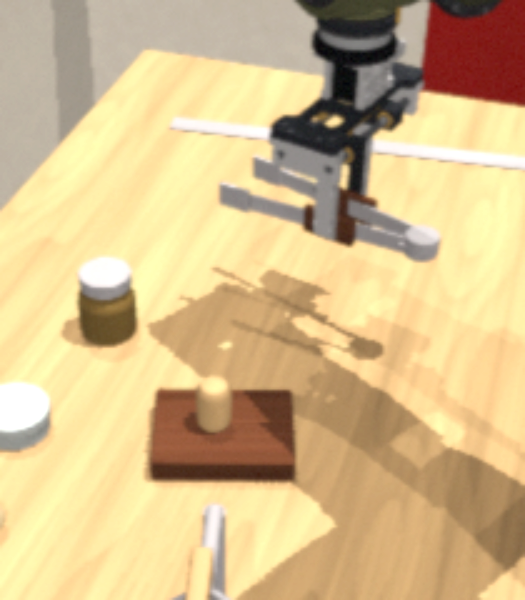

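Tongs held level. Moving them over the haft, at a height that clears it.

```bash
python3 -m handwheel '-0.05 0.2 0 0 0.45;-0.1 0.4 0 0 0.45;-0.12 0.7 0 0 0.45;-0.12 0.7 0 0 0.45;-0.12 0.7 0 0 0.45;-0.12 0.7 0 0 0.45;-0.12 0.7 0 0 0.45;-0.12 0.7 0 0 0.45;-0.12 0.6 0 0 0.45;-0.08 0.4 0 0 0.45;-0.04 0.2 0 0 0.45;0 0.02 0 0 0.45'
python3 -m handwheel '0 0 0 0 0.45;0 0 0 0 0.45'
python3 - <<'E'
from h import *
for f,n in(('top7','t'),('side7','s')):
    Q=cloud(f).reshape(-1,3);k=(abs(Q[:,0]-595)<28)&(abs(Q[:,1]+36)<28)&(Q[:,2]>35)&(Q[:,2]<85);Q=Q[k]
    print(n,k.sum(),Q[Q[:,2]>70].mean(0) if (Q[:,2]>70).any() else 0,cv2.minEnclosingCircle(Q[:,:2].astype(np.float32)),Q[:,2].max())
look('top','top8');look('side','side8')
s=read_state();e=s['eef_pos'];print(e,s['eef_rot'],s['finger_gap'])
t=s['eef_rot'][2]+np.pi;u=np.array([np.cos(t),np.sin(t)]);n=np.array([-u[1],u[0]])
print('jaw centre',e[:2]+105*u)
for f in('top8','side8'):
    Q=cloud(f).reshape(-1,3);D=Q-e;X=D[:,:2]@u;Y=D[:,:2]@n
    k0=(X>85)&(X<130)&(abs(Y)<60)&(Q[:,2]>95)&(Q[:,2]<160)
    for sg in(1,-1):
        k=k0&(sg*Y>0)
        if k.sum(): print(f,sg,k.sum(),X[k].min().round(1),X[k].max().round(1),np.percentile(Y[k],[5,50,95]).round(1),np.percentile(Q[k,2],[5,50,95]).round(1))
im=cv2.imread('pics/top8.png')[140:240,270:400];cv2.imwrite('pics/c8.png',cv2.convertScaleAbs(cv2.resize(im,None,fx=5,fy=5),alpha=1.5))
E
```

```text
clock: 16.67
eef_pos: [493.0, -8.8, 118.7]
eef_rot: [-3.142, -0.001, 2.89]
wrist_force: [0.4, -0.7, -1.0]
finger_gap: 51.9
finger_force: 6.5
clock: 16.83
eef_pos: [493.7, -10.8, 118.9]
eef_rot: [-3.141, -0.0, 2.888]
wrist_force: [0.1, -0.7, -1.1]
finger_gap: 51.7
finger_force: 6.5
t 156 [594.93816621 -36.10894626  74.21134943] ((595.534912109375, -36.77751159667969), 15.868088722229004) 79.69488840757299
s 243 [596.18510002 -32.1058586   72.73925548] ((595.2445678710938, -31.395856857299805), 15.425054550170898) 75.8807285118711
[493.68305443 -10.92119784 118.90556562] [-3.14151851e+00 -1.27044051e-04  2.88717974e+00] 51.79712403095014
jaw centre [595.3032324 -37.3473105]
top8 1 38 85.5 119.7 [26.9 28.9 31.4] [130.9 143.9 146.9]
top8 -1 32 85.2 120.6 [-34.2 -31.9 -29.6] [139.7 144.9 147.4]
side8 1 151 85.0 122.9 [30.  32.8 34.9] [120.4 132.7 143.3]
side8 -1 60 103.0 121.0 [-30.7 -29.1 -27.2] [119.  130.1 142.1]
```

View pics/c8.png

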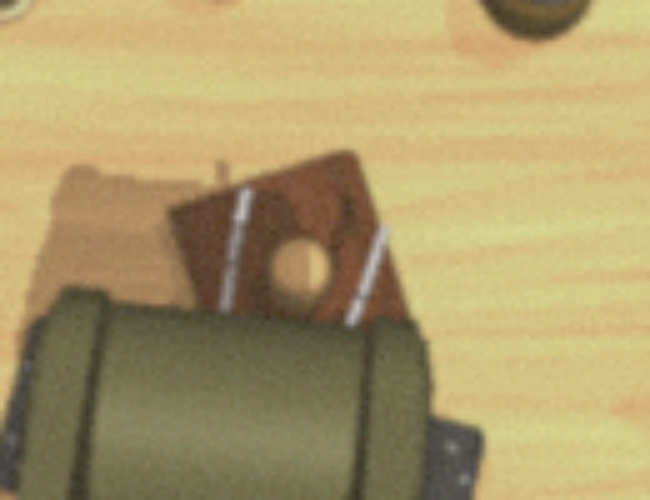

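Jaws at crop (235,250) and (365,275) straddle the haft at (302,270). It sits about 2.5 mm to +y of their middle, so I correct that and descend.

```bash
python3 -m handwheel '0 0.06 0 0 0.45;0 0 -0.2 0 0.45;0 0 -0.3 0 0.45;0 0 -0.3 0 0.45;0 0 -0.3 0 0.45;0 0 -0.3 0 0.45;0 0 -0.3 0 0.45;0 0 -0.2 0 0.45;0 0 -0.15 0 0.45;0 0 -0.05 0 0.45;0 0 0 0 0.45;0 0 0 0 0.45'
python3 -m handwheel '0 0 0 0 0.47;0 0 0 0 0.49;0 0 0 0 0.51;0 0 0 0 0.53;0 0 0 0 0.55;0 0 0 0 0.57;0 0 0 0 0.59;0 0 0 0 0.62;0 0 0 0 0.65;0 0 0 0 0.7;0 0 0 0 0.7;0 0 0 0 0.7' 35
python3 - <<'E'
from h import *
look('side','side9');look('top','top9');s=read_state();print(s['eef_pos'],s['finger_gap'],s['finger_force'],s['wrist_force'])
im=cv2.imread('pics/side9.png')[140:280,250:420];cv2.imwrite('pics/c9.png',cv2.convertScaleAbs(cv2.resize(im,None,fx=4,fy=4),alpha=1.5))
E
```

```text
clock: 17.93
eef_pos: [493.8, -7.8, 35.4]
eef_rot: [3.141, 0.0, 2.888]
wrist_force: [-0.1, 0.3, -0.7]
finger_gap: 51.6
finger_force: 6.5
clock: 18.93
eef_pos: [493.6, -7.7, 35.0]
eef_rot: [3.142, 0.0, 2.888]
wrist_force: [0.9, -0.3, -1.0]
finger_gap: 40.1
finger_force: 35.0
[493.5895013   -7.72628784  35.04169674] 40.57745366254348 34.950957235414535 [ 0.22697373 -0.10049291 -0.71437746]
```

View pics/c9.png

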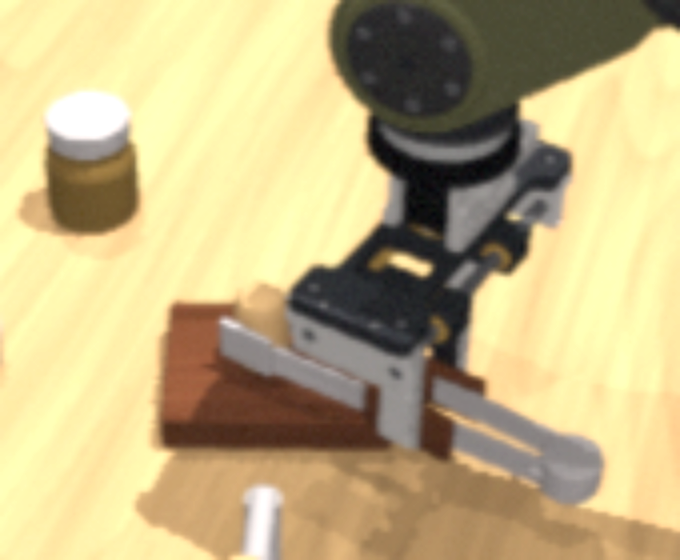

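The jaws are closed on the haft (gap about 41 mm, 35 N, as stated for a 32 mm object). Lifting slowly.

```bash
python3 -m handwheel '0 0 0.05 0 0.7;0 0 0.1 0 0.7;0 0 0.15 0 0.7;0 0 0.2 0 0.7;0 0 0.25 0 0.7;0 0 0.25 0 0.7;0 0 0.25 0 0.7;0 0 0.25 0 0.7;0 0 0.25 0 0.7;0 0 0.2 0 0.7;0 0 0.1 0 0.7;0 0 0.05 0 0.7' 35
python3 -m handwheel '0 0 0 0 0.7;0 0 0 0 0.7;0 0 0 0 0.7'
python3 - <<'E'
from h import *
look('side','side10');look('top','top10');s=read_state();print(s['eef_pos'],s['finger_gap'],s['finger_force'])
im=cv2.imread('pics/side10.png')[120:300,210:420];cv2.imwrite('pics/c10.png',cv2.convertScaleAbs(cv2.resize(im,None,fx=3.3,fy=3.3),alpha=1.5))
E
```

```text
clock: 20.03
eef_pos: [493.8, -7.7, 119.8]
eef_rot: [3.141, 0.001, 2.888]
wrist_force: [-0.7, 0.1, -1.6]
finger_gap: 40.3
finger_force: 34.9
clock: 20.28
eef_pos: [493.3, -7.7, 118.6]
eef_rot: [-3.141, -0.001, 2.888]
wrist_force: [-0.1, -0.3, -1.3]
finger_gap: 40.5
finger_force: 34.9
[493.41148372  -7.69808508 118.61781101] 39.980189784562434 34.94127030659001
```

View pics/c10.png

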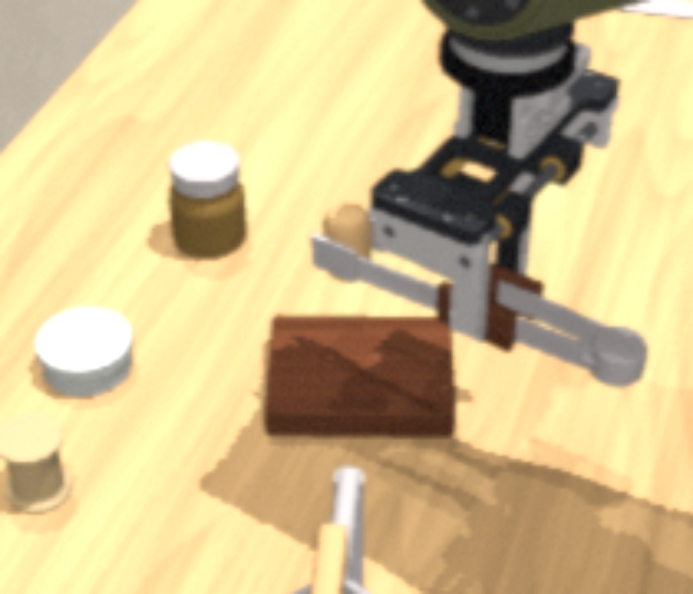

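The haft is upright in the tongs and well clear of the block. One height check, then I hand in.

Run:
```python
from h import *
for f in('top10','side10'):
    Q=cloud(f).reshape(-1,3);k=(np.hypot(Q[:,0]-595,Q[:,1]+34)<22)&(Q[:,2]>90)&(Q[:,2]<175);print(f,k.sum(),np.percentile(Q[k],[2,50,98],axis=0).round(0).tolist())
Q=Q[k]
if np.percentile(Q[:,2],98)>145: print(sign_off())
```

```text
top10 236 [[580.0, -54.0, 120.0], [592.0, -35.0, 153.0], [610.0, -17.0, 161.0]]
side10 267 [[581.0, -47.0, 116.0], [595.0, -24.0, 145.0], [611.0, -13.0, 158.0]]
the job is handed in; nothing more can be done
None
```

I hung the guard astride the rail and let go of it there, then lifted the awl handle upright in the tongs, about 8 cm clear of the block, and handed the job in at about 20 s; the robot never touched the handle, and I made no contact with the spool, jar or tin.

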